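# Load the fan-guard drilling jig

### The job

Load the drilling jig: pull up the black plunger knob to free the sliding drill plate, slide the plate back off the nest until the plunger drops by itself into the hole of the load position and holds the plate there, then pick up the tapered fan guard and lay it fully home in the jig's nest, narrow round end to the drill-plate side. Leave the parallel rib, the glue bottle, the stick bundle and the fan where they are, and leave the plate latched open.

Things in the scene. Friction and masses are not known exactly. Their poses are not given: they have to be found in the camera images.
- jig: Drilling jig bolted to the table: aluminium base plate 150 (x) x 320 (y) x 12 mm high; origin at the centre of its underside, z up. The drill plate slides along the jig's +y to open. Two grey nest blocks, tops 18 mm above the table, hold the guard along y. Dark guide rails at x = +-55 to +-75 mm run from y = -50 to +157 mm, 40 mm high above the table.
- plate (a joint): Opening of the drill plate along the jig's +y, m: 0 = shut over the nest, end stop 0.130; sliding takes 2 to 7 N. The pin locks it in a hole at 0 and in the load hole, somewhere from 0.075 to 0.110: the strip with that hole is clamped where the last user left it, and its place is not told. With the pin let down on the bar, slide until it drops in and the plate stops hard. Play about 1 mm.
- plunger (a joint): Height of the spring plunger, m: 0 = pin fully down in a hole (plate locked), 0.006 to 0.008 = pin riding on the bar between the holes, 0.010 = up against its stop. Above about 0.008 the plate is free to leave a hole. The spring pushes it down, 3.5 N at 0 and 6 N at 0.010; it never stays up by itself. The pin's round end rides along the bar if the knob is let go between holes.
- knob (a point): Centre of the plunger's black round pull knob: diameter 28 mm, 26 mm high, axis vertical. With the pin in a hole it lies 59 mm above the table (knob's underside 46 mm; a 22 mm steel nut below it stands on the plate's top, 34 mm). It is mounted on the plate, 42 mm to the jig's -x of the plate's middle, travels with it and rises with the plunger. Axes as the jig's.
- plate_mid (a point): Middle of the drill plate's top, 34 mm above the table; the plate is aluminium, 120 (x) x 70 (y) x 10 mm, and moves with joint plate, its middle at jig y = -15 mm when shut. A low drill bush (22 mm wide, 4 mm high) and the plunger stand on it.
- nest (a point): Where the guard's middle (point guard_mid) lies when it is home in the nest: 17 mm above the table. Axes as the jig's: the guard lies along y, its narrow round end to +y. The nest is 6 mm deep, its floor is the base plate's top, with 1.5 mm clearance all round; the seated guard stands 4 mm out of it.
- nest_tip (a point): The point where the guard's pivot point (point guard_tip) lies when home: 65 mm from point nest along the jig's +y, same height. It is below the drill plate while that is shut.
- gap (a point): Middle of the 50 mm wide gap between the two nest blocks, on the nest's centre line at the base plate's top (12 mm above the table): it runs right across the jig in x, open and bare, so that fingers holding the guard can go down beside it. It lies 10 mm from point nest to the jig's -y.
- guard_mid (a point): Middle of the fan guard, half-way up: a loose flat piece of pale wood 150 mm long, 10 mm thick, about 28 g, tapering evenly from a square end 32 mm wide (at -y) to a round end 20 mm wide (at +y); 26 mm wide here. Its own y runs along it to the narrow round end, z up. It lies flat on the table at the left or right of the jig.
- guard_tip (a point): Pivot point of the guard: centre of its narrow round end, 65 mm from guard_mid along its own +y, half-way up.
- rib_mid (a point): Middle of the other loose wooden piece, a parallel rib 150 x 26 x 10 mm with both ends round. It does not fit the nest and stays on the table, on the other side of the jig from the guard.
- glue: White glue bottle standing beyond the jig at the left, 44 mm diameter, 148 mm high with its pointed nozzle; origin at the centre of its foot. To be left alone.
- bundle: Bundle of craft sticks beyond the jig at the right, 150 x 38 x 22 mm along its x; origin at the centre of its underside. To be left alone.
- fan: Half-made fan of craft sticks lying flat beyond the jig, spread to +x, radius 140 mm, 20 mm high; origin at its pivot, underside. To be left alone.
Mind the look-alikes: they are no part of the job. What is shaped like the part that bears guard_mid but purple or red is not meant.

How it is judged:
By the outcome, as a careful person would: the job done as asked, in the order asked, and still so for the second after the job is handed in, with the robot touching nothing.
It also fails if it takes over 61 s, if anything falls off the work surface, if the arm or the gripper's body presses on something with over 40 N, if the wrist force passes 120 N, or if a joint passes its speed limit or range.

### The arm

A 6-joint arm with a two-finger parallel gripper is mounted at the origin on the work surface. World frame = base frame: x ahead of the robot, y to its left, z up, the work surface at z = 0. Lengths are in m, angles in rad, forces in N, time in s.
With the tool pointing down it reaches from about 0.2 to 0.875 m from the base axis. Payload 3.4 kg.
Tool frame: the origin (TCP) lies between the finger pads; the fingertips stand 17 mm ahead of it and the grasp point (between the pads) lies 2 mm behind it; z points along the fingers, y is the line along which they close (so a half turn about z gives the same grasp; the last joint's range is limited). The gripper opens to 94 mm and grips with 3 to 60 N. Pads are 16 mm wide; open, the fingers measure 119 mm over their backs; the gripper's body (75 mm by 177 mm) begins 78 mm behind the grasp point.
Start: joints at [1.008, 0.276, 1.505, -0, 1.361, -0.121], TCP at [0.246, 0.52, 0.222] pointing down, gripper open.
Joint ranges: [-2.89, 2.89], [-0.75, 2.08], [0.22, 2.7], [-1.18, 4.32], [0.11, 2.71], [-2.7, 2.7]. Speed limits (rad/s): [2.57, 2.57, 3.14, 3.14, 3.14, 3.14].

### API

Orientations are given as [roll, pitch, yaw] about the fixed x, y, z axes, in that order (R = Rz(yaw) Ry(pitch) Rx(roll)).
In Python, from cell import sense, eyes, ctrl gives the robot as it stands. The module is installed in compiled form; this text tells all that it offers.
- The arm moves only by the tool play_rows, never from a script. Its argument "targets" is a list of rows, each a list of 7 numbers: the shift along the tool's x, y, z in mm, then the turn, a rotation vector about the tool's x, y, z in rad, then the closure, from 0 (fully open) to 1 (shut). In form: [[tx, ty, tz, ax, ay, az, jaw], ...]. A call has exactly 8 rows; each row is the pose to reach, as a shift and turn from the pose commanded when the call began, along the tool's axes at that moment; what a row does not reach only later rows make up. A row lasts 1/12 s, in which the tool goes at most 41.7 mm and 7.16 degrees, less where a joint would pass 70% of its speed; a pose out of reach is approached as far as the arm can. A call with a gripper value outside its range is refused whole. The fingers move at their own pace and stop on an object; "force" is the grip in N (left out, the last holds). Time passes only in rows, so rows that repeat a pose let the fingers close, or fill a call up. It gives the time, the measured TCP pose, the force, the opening and the grip force at its end, in the units of the state.
- sense(): the state, without advancing time (a new reading comes with each control period).
- eyes.grab_frame(name): name is "side" or "top"; returns a dict with "img" (384x512x3 uint8, red, green, blue), "range_z" (384x512 float32, m along the optical axis (not along the pixel's ray), 0 where there is no reading), "intrinsics" (3x3 intrinsics, pixels), "dist_coeffs" ([k1, k2, p1, p2, k3] as OpenCV has them; the pictures are not rectified), "cam_to_world" (4x4, takes a point from camera to world coordinates). Camera axes: x right, y up, looking along -z (the intrinsics and any distortion apply to the point x, -y, -z); pixel columns grow to the right and rows downward; lengths in m; the calibration is good to about 2 mm. A picture is of the moment at which its call begins.
- ctrl.finish_job(): hands the job in; it is judged then, once.
The state is a dict: "time": time; "qpos": joint angles; "dq": joint speeds; "effort": joint torques, N m; "position": TCP position; "ee_rot": TCP orientation; "ft_force": force on the tool from outside, world axes, zero at the start; "wrist_torque": the same for the moment, N m; "grip_width": opening from 0.0 (shut) to 1.0 (fully open); "gripper_force": force on a finger pad.
Only numpy, scipy, OpenCV 4.12 (cv2) and the standard library are available. Lean on these libraries where they do the work, as an engineer would, in place of code of your own. Each camera call takes 0.05 s, during which the arm holds its last target. There are 200 camera calls.

## Working session

There is one attempt and no reset: what is moved stays moved. The work goes in short steps, Python scripts to look and compute and a tool call to move; the robot and the scene stay as the last step left them, time stands still between calls to the robot, and variables do not carry over. Pictures are saved under pics/ and viewed, at most 12 in all, crops included, and the job is handed in when it is done.

Besides the shell and the picture viewer there is one more tool, called after "Call:" by a JSON object that holds its "fn" and its "kwargs". play_rows: Moves the arm, as the interface text tells. Its arguments: {"type":"object","properties":{"targets":{"type":"array"},"force":{"type":"number"}},"required":["targets"]}

```bash
mkdir -p pics; cat > h.py <<'E'
import numpy as np, cv2
from cell import sense, eyes, ctrl
def cloud(f):
    K=np.array(f["intrinsics"]);d=np.array(f["dist_coeffs"]);T=np.array(f["cam_to_world"])
    z=f["range_z"];h,w=z.shape
    u,v=np.meshgrid(np.arange(w),np.arange(h))
    p=cv2.undistortPoints(np.stack([u,v],-1).reshape(-1,1,2).astype(np.float64),K,d).reshape(h,w,2)
    P=np.stack([p[...,0]*z,-p[...,1]*z,-z],-1)
    W=P@T[:3,:3].T+T[:3,3]; W[z==0]=np.nan
    return W
def proj(f,pts):
    K=np.array(f["intrinsics"]);d=np.array(f["dist_coeffs"]);T=np.linalg.inv(np.array(f["cam_to_world"]))
    P=np.atleast_2d(pts)@T[:3,:3].T+T[:3,3]
    return cv2.projectPoints((P*[1,-1,-1]).astype(float),np.zeros(3),np.zeros(3),K,d)[0][:,0]
E
python3 - <<'E'
from h import *
s=sense();print({k:np.round(v,3).tolist() for k,v in s.items()})
ims=[]
for n in("top","side"):
    f=eyes.grab_frame(n);np.savez(n+"0.npz",**f);print(n,np.round(f["cam_to_world"],3).tolist())
    cv2.imwrite(f"pics/{n}0.png",cv2.resize(f["img"][...,::-1],(800,600)))
E
```

```text
{'time': 0.0, 'qpos': [1.008, 0.277, 1.506, -0.0, 1.361, -0.121], 'dq': [0.001, 0.001, -0.0, 0.001, -0.001, 0.001], 'effort': [0.0, -40.458, -23.723, 0.07, 0.034, -0.0], 'position': [0.246, 0.519, 0.222], 'ee_rot': [-3.14, -0.0, 2.7], 'ft_force': [-0.754, -0.222, -0.041], 'wrist_torque': [0.043, 0.047, 0.001], 'gripper_force': 0.0, 'grip_width': 1.001}
top [[0.021, 0.995, -0.097, 0.42], [-1.0, 0.022, 0.012, 0.016], [0.014, 0.097, 0.995, 1.221], [0.0, 0.0, 0.0, 1.0]]
side [[0.899, 0.26, -0.352, 0.058], [-0.437, 0.561, -0.703, -1.008], [0.015, 0.786, 0.618, 0.954], [0.0, 0.0, 0.0, 1.0]]
```

View pics/top0.png

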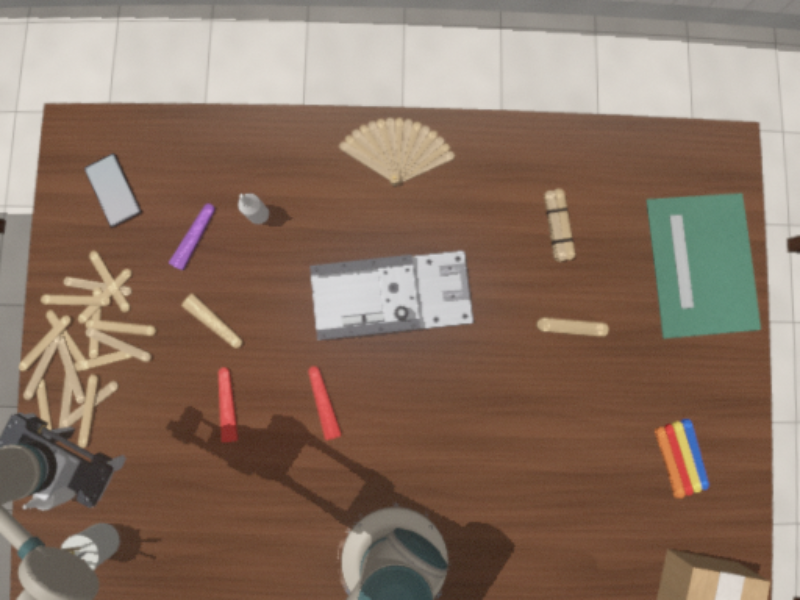

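View pics/side0.png

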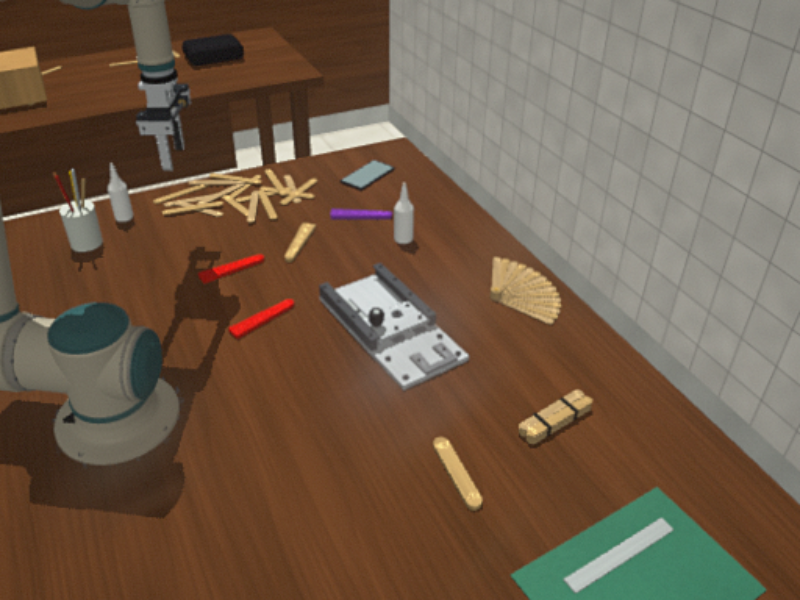

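The top view shows the jig at (392,295), opening to the left (+y), with the knob at (402,313). The guard is at (212,320), the rib at (572,327), the red and purple decoys at (227,404), (323,403) and (191,237). The side view agrees. Next I measure them.

```bash
python3 - <<'E'
from h import *
for n in("top","side"):
    f=dict(np.load(n+"0.npz"));W=cloud(f);img=f["img"].astype(int)
    tab=np.nanmedian(W[...,2]);print(n,"table z",round(tab,4))
    def box(c,name,lo,hi,r=.22,col=None):
        m=(np.hypot(W[...,0]-c[0],W[...,1]-c[1])<r)&(W[...,2]>lo)&(W[...,2]<hi)
        nn,lab,st,_=cv2.connectedComponentsWithStats(m.astype(np.uint8))
        k=1+st[1:,4].argmax();P=W[lab==k]
        R=cv2.minAreaRect((P[:,:2]*1000).astype(np.float32));print(name,len(P),np.round(R[0],1),np.round(R[1],1),round(R[2],1),"z",np.round(np.percentile(P[:,2],[5,50,95]),4))
        return P,R
    fx=W[int(320*.64),int(212*.64)] if n=="top" else W[int(242*.64),int(300*.64)]
    jx=W[int(300*.64),int(380*.64)] if n=="top" else W[int(330*.64),int(390*.64)]
    kx=W[int(313*.64),int(402*.64)] if n=="top" else W[int(314*.64),int(376*.64)]
    print(fx,jx,kx)
    P,R=box(jx,"jig",.006,.08)
    P,R=box(fx,"guard",.005,.03,.12)
    c=P[:,:2].mean(0);_,_,V=np.linalg.svd(P[:,:2]-c);a=(P[:,:2]-c)@V.T*1000
    for lo in range(-75,75,15):
        q=a[(a[:,0]>lo)&(a[:,0]<lo+15),1]
        if len(q):print(lo,len(q),round(q.max()-q.min(),1),end=' | ')
    print("axis",V[0],"c",c,a[:,0].min(),a[:,0].max())
    m=(np.hypot(W[...,0]-kx[0],W[...,1]-kx[1])<.05)&(W[...,2]>.055)
    print("knob",m.sum(),W[m].mean(0),W[m][:,2].max())
im=[]
f=dict(np.load("top0.npz"))["img"][...,::-1]
a=cv2.resize(f[150:225,190:310],(800,500),interpolation=cv2.INTER_CUBIC)
b=cv2.resize(f[180:230,105:165],(120,100),interpolation=cv2.INTER_CUBIC)
a[:100,:120]=b
cv2.imwrite("pics/c1.png",a)
E
```

```text
top table z -0.0002
[0.47870878 0.38954196 0.00972812] [0.52512989 0.04254085 0.01241858] [ 0.49631517 -0.00199066  0.07354237]
jig 4687 [535.3  21.2] [153.8 320. ] 7.9 z [0.009  0.015  0.0424]
guard 377 [473.2 386.6] [151.1  32.4] 51.0 z [0.0067 0.0103 0.0144]
-75 29 31.7 | -60 47 30.5 | -45 38 27.3 | -30 41 30.7 | -15 39 27.0 | 0 39 26.3 | 15 34 24.6 | 30 36 26.8 | 45 31 23.0 | 60 36 29.5 | axis [-0.62779715 -0.77837699] c [0.47533643 0.39001354] -71.58599502789215 79.50278362244292
knob 71 [0.49635694 0.00072404 0.07136826] 0.07661339104795295
side table z -0.0006
[0.4750377  0.38079187 0.00846089] [ 0.51596267 -0.02149803  0.03245447] [ 0.49417374 -0.00481852  0.07029077]
jig 3555 [533.8  17. ] [154.3 324.3] 7.9 z [0.008  0.0152 0.0407]
guard 157 [471.3 381.1] [153.   29.7] 51.3 z [0.0059 0.0084 0.0129]
-75 16 23.6 | -60 19 29.9 | -45 16 23.6 | -30 9 25.2 | -15 16 22.4 | 0 15 26.4 | 15 15 24.2 | 30 19 24.0 | 45 15 23.1 | 60 13 16.3 | axis [-0.59745592 -0.80190175] c [0.47159279 0.38091147] -76.1276494156171 76.94340844107141
knob 79 [ 0.49323558 -0.00793046  0.06642033] 0.07502529390744628
```

View pics/c1.png

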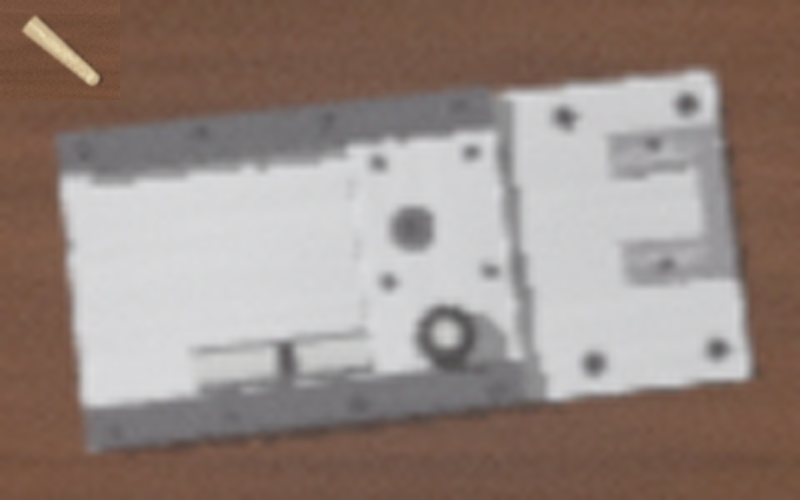

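The crop shows the knob at (447,335) and the nest blocks with their pocket at (600–735, 130–280), about +13 mm in jig x. The load-hole strip shows a dark mark at (287,360), so the opening is probably about 78 mm. In the inset, the guard's narrow end is at lower right.

Next I go above the knob.

```bash
cat >> h.py <<'E'
from scipy.spatial.transform import Rotation as Ro
TH=np.radians(7.9); JC=np.array([.5345,.019])
def jig(x,y): # mm -> world m
    c,s=np.cos(TH),np.sin(TH); return JC+np.array([c*x-s*y,s*x+c*y])/1000
def row(xy,z,ang,yawonly=True): # world target, tool-y angle deg -> shift mm, rotvec
    s=sense();R=Ro.from_euler("xyz",s["ee_rot"])
    a=np.radians(ang);y=np.array([np.cos(a),np.sin(a),0]);zz=np.array([0,0,-1.]);x=np.cross(y,zz)
    T=Ro.from_matrix(np.stack([x,y,zz],1))
    d=R.inv().apply(np.array([*xy,z])-s["position"])*1000
    print("row",np.round(d,1).tolist(),np.round((R.inv()*T).as_rotvec(),3).tolist(),"t",round(s["time"],2),"pos",np.round(s["position"],4),"F",np.round(s["ft_force"],1),"w",round(s["grip_width"],3))
E
python3 -c "
from h import *
k=jig(-42,-15);print(k)
row(k,.11,97.9)"
```

```text
[ 0.49496027 -0.00163031]
row [-448.2, -364.2, 112.2] [-0.002, -0.001, -0.58] t 0.1 pos [0.2456 0.5194 0.2217] F [-1.4 -0.5 -0.7] w 0.997
```

Call:
{"fn": "play_rows", "kwargs": {"targets": [[-448,-364,112,0,0,-0.58,0.3],[-448,-364,112,0,0,-0.58,0.3],[-448,-364,112,0,0,-0.58,0.3],[-448,-364,112,0,0,-0.58,0.3],[-448,-364,112,0,0,-0.58,0.3],[-448,-364,112,0,0,-0.58,0.3],[-448,-364,112,0,0,-0.58,0.3],[-448,-364,112,0,0,-0.58,0.3]], "force": 20}}

```text
time: 0.77
position: [0.3823, 0.2342, 0.1609]
ee_rot: [3.142, -0.0, -3.003]
ft_force: [0.8, 0.2, 0.3]
grip_width: 0.699
gripper_force: 0.0
```

```bash
python3 -c "
from h import *
row(jig(-42,-15),.11,97.9)"
```

```text
row [-79.0, -249.2, 50.9] [0.0, -0.0, 0.001] t 0.77 pos [0.3823 0.2342 0.1609] F [0.8 0.2 0.3] w 0.699
```

Call:
{"fn": "play_rows", "kwargs": {"targets": [[-79,-249,51,0,0,0,0.3],[-79,-249,51,0,0,0,0.3],[-79,-249,51,0,0,0,0.3],[-79,-249,51,0,0,0,0.3],[-79,-249,51,0,0,0,0.3],[-79,-249,51,0,0,0,0.3],[-79,-249,51,0,0,0,0.3],[-79,-249,51,0,0,0,0.3]]}}

```text
time: 1.43
position: [0.4961, -0.0032, 0.1093]
ee_rot: [-3.141, -0.001, -3.008]
ft_force: [-0.9, 0.0, -0.5]
grip_width: 0.699
gripper_force: 0.0
```

```bash
python3 -c "
from h import *
for n in('top','side'):
    f=eyes.grab_frame(n)
    p=proj(f,[[*jig(-42,-15),.072]])[0];print(p)
    c=np.clip(p,60,[450,330]).astype(int);a=f['img'][c[1]-50:c[1]+50,c[0]-50:c[0]+50,::-1]
    a=cv2.resize(a,(400,400),interpolation=cv2.INTER_CUBIC)
    globals()[n]=a
cv2.imwrite('pics/k1.png',np.hstack([top,side]))
row(jig(-42,-15),.060,97.9)"
```

```text
[256.86394687 200.47468734]
[239.79813565 198.87340771]
row [-0.7, -1.9, 49.9] [0.001, -0.002, -0.002] t 1.53 pos [4.941e-01 2.000e-04 1.099e-01] F [-0.9  0.5  0.6] w 0.698
```

View pics/k1.png

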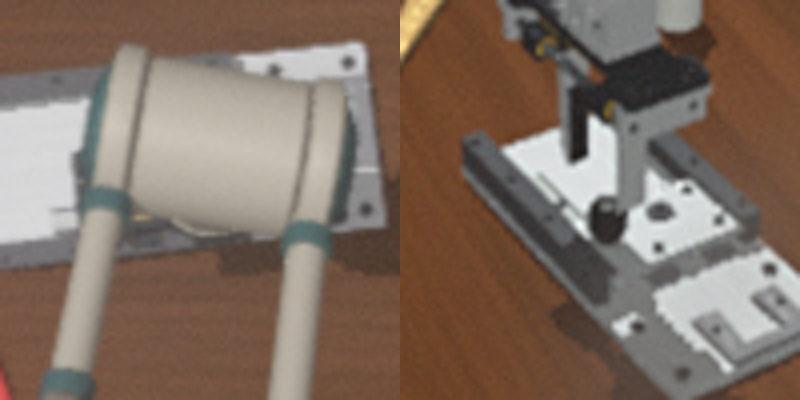

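The side crop shows the fingers straddling the knob (knob at (605,220)), with the right finger on the -y side. I descend and grip.

Call:
{"fn": "play_rows", "kwargs": {"targets": [[0,-1,25,0,0,0,0.3],[0,-1,45,0,0,0,0.3],[0,-1,49,0,0,0,0.3],[0,-1,49,0,0,0,0.5],[0,-1,49,0,0,0,1],[0,-1,49,0,0,0,1],[0,-1,49,0,0,0,1],[0,-1,49,0,0,0,1]], "force": 25}}

```text
time: 2.2
position: [0.4955, -0.0005, 0.0624]
ee_rot: [-3.141, 0.002, -3.003]
ft_force: [-0.2, -0.7, -0.2]
grip_width: 0.384
gripper_force: 0.0
```

Call:
{"fn": "play_rows", "kwargs": {"targets": [[0,0,1,0,0,0,1],[0,0,1,0,0,0,1],[0,0,1,0,0,0,1],[0,0,1,0,0,0,1],[0,0,1,0,0,0,1],[0,0,-3,0,0,0,1],[0,0,-6,0,0,0,1],[0,0,-8,0,0,0,1]]}}

```text
time: 2.87
position: [0.4954, -0.0009, 0.0692]
ee_rot: [-3.141, 0.001, -3.004]
ft_force: [3.9, -1.1, -6.7]
grip_width: 0.29
gripper_force: 25.0
```

Call:
{"fn": "play_rows", "kwargs": {"targets": [[0,0,-0.5,0,0,0,1],[0,3,-0.5,0,0,0,1],[0,6,-0.5,0,0,0,1],[0,10,-0.5,0,0,0,1],[0,15,-0.5,0,0,0,1],[0,20,-0.5,0,0,0,1],[0,25,-0.5,0,0,0,1],[0,25,-0.5,0,0,0,1]]}}

```text
time: 3.53
position: [0.4918, 0.0256, 0.07]
ee_rot: [3.14, 0.001, -3.003]
ft_force: [3.8, 1.1, -6.4]
grip_width: 0.29
gripper_force: 25.0
```

Call:
{"fn": "play_rows", "kwargs": {"targets": [[0,6,0,0,0,0,1],[0,14,0,0,0,0,1],[0,22,0,0,0,0,1],[0,28,0,0,0,0,1],[0,30,0,0,0,0,1],[0,30,2,0,0,0,1],[0,30,2,0,0,0,0.55],[0,30,2,0,0,0,0.55]]}}

```text
time: 4.2
position: [0.4852, 0.0542, 0.0679]
ee_rot: [3.141, -0.004, -3.003]
ft_force: [-0.2, -0.6, -0.1]
grip_width: 0.399
gripper_force: 0.0
```

```bash
python3 -c "
from h import *
row(jig(-42,40),.11,97.9); row(jig(0,-25),.11,97.9)
f=eyes.grab_frame('side');W=cloud(f);k=jig(-42,40)
p=proj(f,[[*k,.065]])[0].astype(int);print(p)
cv2.imwrite('pics/s2.png',cv2.resize(f['img'][p[1]-60:p[1]+60,p[0]-80:p[0]+80,::-1],(800,600),interpolation=cv2.INTER_CUBIC))"
```

```text
row [-1.8, -1.6, -42.1] [0.001, -0.004, 0.001] t 4.2 pos [0.4852 0.0542 0.0679] F [-0.2 -0.6 -0.1] w 0.399
row [-43.7, -66.6, -42.3] [0.001, -0.004, 0.001] t 4.2 pos [0.4852 0.0542 0.0679] F [-0.2 -0.6 -0.1] w 0.399
[230 191]
```

View pics/s2.png

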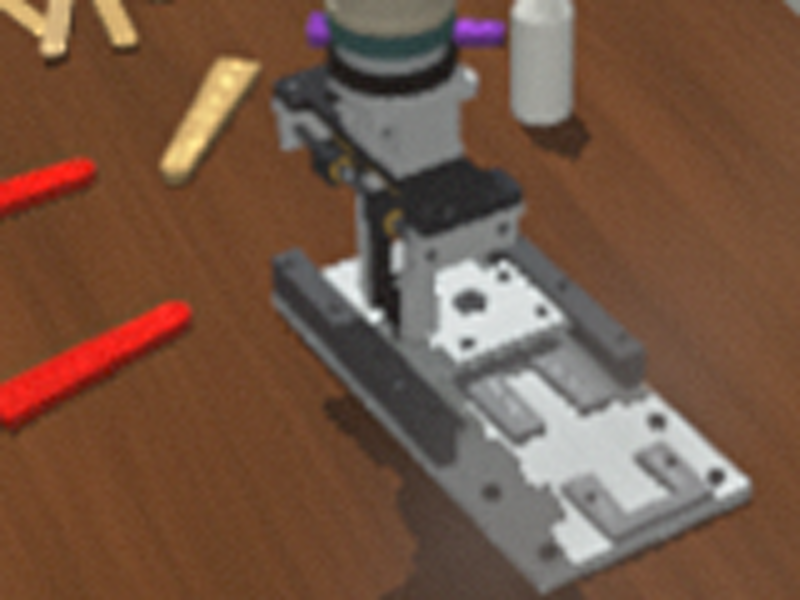

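The side crop shows the plate's edge at (560,325) with the plate about 55 mm open, and both nest blocks bare. I go behind the plate with the jaws shut to push its edge.

Call:
{"fn": "play_rows", "kwargs": {"targets": [[0,0,-20,0,0,0,0.55],[0,0,-42,0,0,0,0.55],[-20,-30,-42,0,0,0,1],[-44,-67,-42,0,0,0,1],[-44,-67,-42,0,0,0,1],[-44,-67,-42,0,0,0,1],[-44,-67,-10,0,0,0,1],[-44,-67,15,0,0,0,1]]}}

```text
time: 4.92
position: [0.5387, -0.0059, 0.0526]
ee_rot: [3.141, -0.001, -3.004]
ft_force: [-0.5, 0.1, -0.5]
grip_width: 0.062
gripper_force: 0.0
```

```bash
python3 -c "
from h import *
row(jig(0,-20),.040,97.9)"
```

```text
row [0.8, 5.3, 12.6] [0.001, -0.001, -0.0] t 4.92 pos [ 0.5387 -0.0059  0.0526] F [-0.5  0.1 -0.5] w 0.062
```

Call:
{"fn": "play_rows", "kwargs": {"targets": [[0,0,12.5,0,0,0,1],[0,5,12.5,0,0,0,1],[0,10,12.5,0,0,0,1],[0,14,12.5,0,0,0,1],[0,17,12.5,0,0,0,1],[0,20,12.5,0,0,0,1],[0,23,12.5,0,0,0,1],[0,26,12.5,0,0,0,1]]}}

```text
time: 5.58
position: [0.5373, 0.0184, 0.0414]
ee_rot: [-3.139, 0.002, -3.002]
ft_force: [-0.7, -4.4, 3.1]
grip_width: 0.006
gripper_force: 2.1
```

Call:
{"fn": "play_rows", "kwargs": {"targets": [[0,1.5,0,0,0,0,1],[0,3,0,0,0,0,1],[0,4.5,0,0,0,0,1],[0,6,0,0,0,0,1],[0,7.5,0,0,0,0,1],[0,9,0,0,0,0,1],[0,10,0,0,0,0,1],[0,10,0,0,0,0,1]]}}

```text
time: 6.25
position: [0.5343, 0.0299, 0.04]
ee_rot: [3.14, -0.002, -3.004]
ft_force: [-0.6, 0.5, 0.4]
grip_width: 0.005
gripper_force: 0.0
```

Call:
{"fn": "play_rows", "kwargs": {"targets": [[0,1,0,0,0,0,1],[0,2,0,0,0,0,1],[0,3,0,0,0,0,1],[0,4,0,0,0,0,1],[0,5,0,0,0,0,1],[0,6,0,0,0,0,1],[0,7,0,0,0,0,1],[0,8,0,0,0,0,1]]}}

```text
time: 6.92
position: [0.5341, 0.034, 0.0403]
ee_rot: [-3.136, -0.001, -3.0]
ft_force: [-0.6, -12.3, -2.3]
grip_width: 0.005
gripper_force: 6.4
```

Call:
{"fn": "play_rows", "kwargs": {"targets": [[0,1,0,0,0,0,1],[0,2,0,0,0,0,1],[0,3,0,0,0,0,1],[0,3,0,0,0,0,1],[0,3,0,0,0,0,1],[0,3,0,0,0,0,1],[0,3,0,0,0,0,1],[0,3,0,0,0,0,1]]}}

```text
time: 7.58
position: [0.5341, 0.0344, 0.0403]
ee_rot: [-3.132, -0.001, -2.999]
ft_force: [-1.1, -16.7, -2.3]
grip_width: 0.006
gripper_force: 8.8
```

Call:
{"fn": "play_rows", "kwargs": {"targets": [[0,-10,0,0,0,0,1],[0,-20,0,0,0,0,1],[0,-20,-40,0,0,0,1],[0,-20,-80,0,0,0,1],[0,-20,-100,0,0,0,1],[0,-20,-100,0,0,0,0.4],[0,-20,-100,0,0,0,0.4],[0,-20,-100,0,0,0,0.4]]}}

```text
time: 8.25
position: [0.5355, 0.0206, 0.1395]
ee_rot: [3.14, -0.002, -3.004]
ft_force: [-0.3, 0.1, -0.2]
grip_width: 0.181
gripper_force: 0.0
```

```bash
python3 -c "
from h import *
row([.4785,.392],.10,141.3)"
```

```text
row [5.3, 375.7, 39.9] [0.002, -0.001, -0.757] t 8.25 pos [0.5355 0.0206 0.1395] F [-0.3  0.1 -0.2] w 0.181
```

Call:
{"fn": "play_rows", "kwargs": {"targets": [[5,376,20,0,0,-0.757,0.35],[5,376,20,0,0,-0.757,0.35],[5,376,20,0,0,-0.757,0.35],[5,376,20,0,0,-0.757,0.35],[5,376,20,0,0,-0.757,0.35],[5,376,20,0,0,-0.757,0.35],[5,376,20,0,0,-0.757,0.35],[5,376,20,0,0,-0.757,0.35]]}}

```text
time: 8.92
position: [0.484, 0.3507, 0.1202]
ee_rot: [3.14, -0.004, -2.246]
ft_force: [0.9, 0.5, 0.1]
grip_width: 0.65
gripper_force: 0.0
```

```bash
python3 -c "
from h import *
row([.4785,.392],.07,141.3)"
```

```text
row [-29.0, 30.0, 50.2] [0.002, -0.004, 0.0] t 8.92 pos [0.484  0.3507 0.1202] F [0.9 0.5 0.1] w 0.65
```

Call:
{"fn": "play_rows", "kwargs": {"targets": [[-29,30,20,0,0,0,0.35],[-29,30,50,0,0,0,0.35],[-29,30,50,0,0,0,0.35],[-29,30,50,0,0,0,0.35],[-29,30,50,0,0,0,0.35],[-29,30,50,0,0,0,0.35],[-29,30,50,0,0,0,0.35],[-29,30,50,0,0,0,0.35]]}}

```text
time: 9.58
position: [0.4819, 0.3901, 0.0742]
ee_rot: [-3.141, 0.002, -2.248]
ft_force: [-0.7, 0.1, -0.1]
grip_width: 0.652
gripper_force: 0.0
```

```bash
python3 -c "
from h import *
row([.4785,.392],.020,141.3)
im=[]
for n in('top','side'):
    f=eyes.grab_frame(n);np.savez(n+'1.npz',**f);W=cloud(f)
    k=jig(-42,62);m=(np.hypot(W[...,0]-k[0],W[...,1]-k[1])<.04)&(W[...,2]>.05)
    print(n,'knob',m.sum(),W[m].mean(0),np.nanmax(W[m][:,2]), np.percentile(W[m][:,2],90))
    w=jig(13,-120) if 0 else None
    p=proj(f,[[*jig(0,-20),.02]])[0].astype(int)
    a=f['img'][p[1]-45:p[1]+45,p[0]-60:p[0]+60,::-1];im.append(cv2.resize(a,(400,300),interpolation=cv2.INTER_CUBIC))
    q=proj(f,[[.472,.384,.03]])[0].astype(int)
    a=f['img'][q[1]-45:q[1]+45,q[0]-60:q[0]+60,::-1];im.append(cv2.resize(a,(400,300),interpolation=cv2.INTER_CUBIC))
cv2.imwrite('pics/m1.png',np.vstack([np.hstack(im[:2]),np.hstack(im[2:])]))"
```

```text
row [0.7, 3.9, 54.2] [-0.001, 0.002, -0.002] t 9.58 pos [0.4819 0.3901 0.0742] F [-0.7  0.1 -0.1] w 0.652
top knob 71 [0.48620236 0.07678756 0.07053962] 0.07612749805033281 0.0740968585395978
side knob 82 [0.48217515 0.0673636  0.06438556] 0.07442926763391722 0.07174630507540868
```

View pics/m1.png

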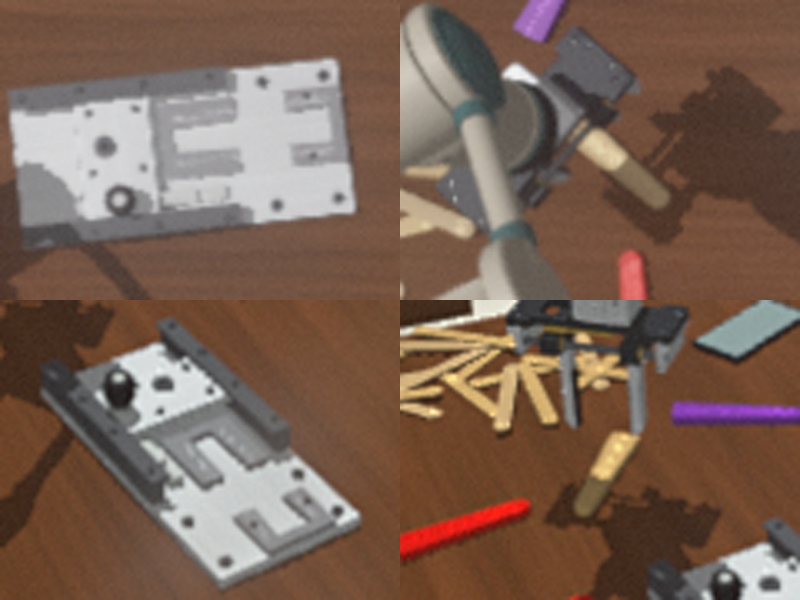

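The crops show the plate's knob at (120,200), as low as before lifting, so it is latched at about 77 mm. The nest is bare, and the fingers straddle the guard near its wide end. I grasp the guard.

Call:
{"fn": "play_rows", "kwargs": {"targets": [[0,2,25,0,0,0,0.35],[0,2,45,0,0,0,0.35],[0,2,51,0,0,0,0.35],[0,2,51,0,0,0,0.7],[0,2,51,0,0,0,1],[0,2,51,0,0,0,1],[0,2,51,0,0,0,1],[0,2,51,0,0,0,1]], "force": 15}}

```text
time: 10.35
position: [0.48, 0.3924, 0.0229]
ee_rot: [-3.141, 0.002, -2.246]
ft_force: [0.8, 0.4, 0.9]
grip_width: 0.334
gripper_force: 0.0
```

```bash
python3 - <<'E'
from h import *
row([.4785,.392],.020,141.3)
f=dict(np.load("top1.npz"))
# rectify at z=18mm in jig frame, 4 px/mm
xs=np.arange(80,-80,-.25);ys=np.arange(170,-170,-.25)   # rows: jig x down, cols: jig y decreasing
Y,X=np.meshgrid(ys,xs);c,s=np.cos(TH),np.sin(TH)
def rect(z):
    P=np.stack([JC[0]+(c*X-s*Y)/1000,JC[1]+(s*X+c*Y)/1000,np.full_like(X,z)],-1).reshape(-1,3)
    uv=proj(f,P).reshape(*X.shape,2).astype(np.float32)
    return cv2.remap(f["img"],uv[...,0],uv[...,1],cv2.INTER_CUBIC)
a=rect(.018);b=rect(.012)
g=a.astype(float).mean(2);gb=b.astype(float).mean(2)
def prof(I,x0,x1,y0,y1,ax):
    m=I[int((80-x1)*4):int((80-x0)*4),int((170-y1)*4):int((170-y0)*4)].mean(ax)
    d=np.gradient(cv2.GaussianBlur(m.reshape(-1,1),(1,9),0)[:,0]) if 0 else np.gradient(np.convolve(m,np.ones(5)/5,'same'))
    d[:6]=d[-6:]=0
    org=(y1 if ax==0 else x1)
    k=np.argsort(-abs(d));out=[]
    for i in k:
        if all(abs(i-j)>14 for j in out): out.append(i)
        if len(out)==6:break
    return sorted([(round(org-i/4,1),round(d[i],1)) for i in out])
print("base edges in x (z12)",prof(gb,-79,79,-135,-110,1),prof(gb,-79,79,-80,-60,1))
print("base end y",prof(gb,-60,-40,-169,-120,0))
print("block2 across x (wide end)",prof(g,-30,50,-130,-110,1))
print("block1 across x",prof(g,-30,50,-45,-15,1))
print("pocket along y",prof(g,9,17,-168,20,0)); print("arms along y",prof(g,28,34,-168,20,0),prof(g,-8,-2,-168,20,0))
v=a[:, int(120*4):]; cv2.imwrite("pics/r1.png",cv2.resize(v,None,fx=.9,fy=.9)[...,::-1]); print(v.shape)
E
```

```text
row [1.2, 0.9, 2.9] [-0.001, 0.002, -0.0] t 10.35 pos [0.48   0.3924 0.0229] F [0.8 0.4 0.9] w 0.334
base edges in x (z12) [(np.float64(-73.0), np.float64(-6.2)), (np.float64(-24.0), np.float64(2.8)), (np.float64(-1.8), np.float64(-2.6)), (np.float64(29.2), np.float64(3.1)), (np.float64(51.5), np.float64(-2.6)), (np.float64(77.5), np.float64(4.9))] [(np.float64(-76.2), np.float64(-1.2)), (np.float64(-72.5), np.float64(-5.8)), (np.float64(-68.8), np.float64(-0.9)), (np.float64(-63.5), np.float64(0.5)), (np.float64(72.5), np.float64(-0.7)), (np.float64(77.5), np.float64(5.2))]
base end y [(np.float64(-162.5), np.float64(-1.8)), (np.float64(-158.8), np.float64(-4.7)), (np.float64(-155.0), np.float64(-1.4)), (np.float64(-150.0), np.float64(1.4)), (np.float64(-141.0), np.float64(-1.6)), (np.float64(-137.2), np.float64(-1.0))]
block2 across x (wide end) [(np.float64(-24.2), np.float64(2.9)), (np.float64(-12.8), np.float64(-1.8)), (np.float64(-2.2), np.float64(-2.7)), (np.float64(28.5), np.float64(3.1)), (np.float64(41.2), np.float64(1.6)), (np.float64(48.5), np.float64(-1.9))]
block1 acros
[... 277 characters left out ...]
(0.7)), (np.float64(-158.2), np.float64(-3.1)), (np.float64(-149.0), np.float64(-0.8)), (np.float64(-145.2), np.float64(-2.4)), (np.float64(2.2), np.float64(0.9)), (np.float64(6.0), np.float64(2.5))]
arms along y [(np.float64(-158.0), np.float64(-3.4)), (np.float64(-154.2), np.float64(-1.2)), (np.float64(-144.0), np.float64(-1.4)), (np.float64(-139.5), np.float64(1.5)), (np.float64(-102.8), np.float64(-1.5)), (np.float64(-56.5), np.float64(2.2))] [(np.float64(-160.8), np.float64(-1.2)), (np.float64(-157.0), np.float64(-2.7)), (np.float64(-143.5), np.float64(-0.8)), (np.float64(-104.0), np.float64(-1.8)), (np.float64(-55.5), np.float64(2.0)), (np.float64(18.5), np.float64(1.0))]
(640, 880, 3)
```

View pics/r1.png

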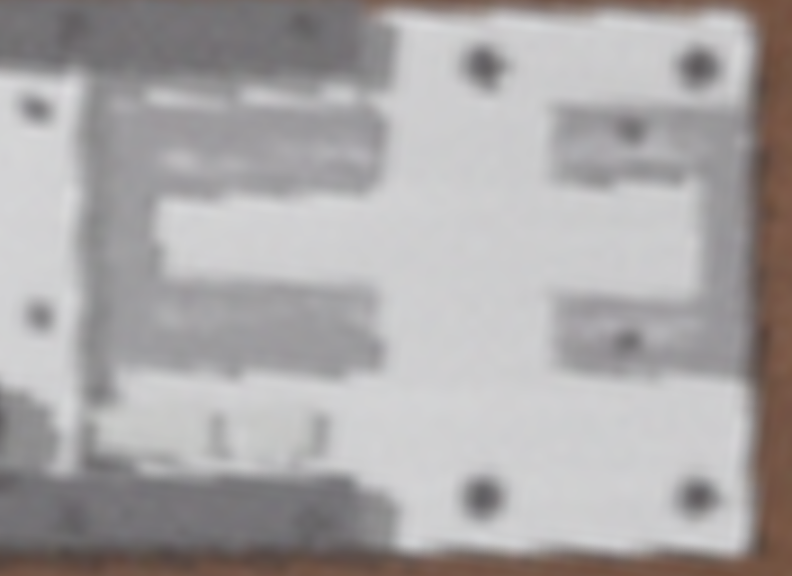

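The rectified view shows the pocket from (160,240) to (700,240), with a bare gap between the blocks. In the top camera's frame, the nest is at jig (13,-70). I finish the grip and lift.

Call:
{"fn": "play_rows", "kwargs": {"targets": [[0,0,2,0,0,0,1],[0,0,2,0,0,0,1],[0,0,2,0,0,0,1],[0,0,2,0,0,0,1],[0,0,2,0,0,0,1],[0,0,-20,0,0,0,1],[0,0,-60,0,0,0,1],[0,0,-80,0,0,0,1]]}}

```text
time: 11.02
position: [0.4804, 0.3926, 0.1048]
ee_rot: [-3.14, 0.003, -2.246]
ft_force: [0.9, 0.2, 0.1]
grip_width: 0.282
gripper_force: 15.0
```

```bash
python3 -c "
from h import *
row(jig(12,-79.5),.10,7.9)"
```

```text
row [303.7, -341.9, 4.1] [0.003, 0.003, 2.328] t 11.02 pos [0.4804 0.3926 0.1048] F [0.9 0.2 0.1] w 0.282
```

Call:
{"fn": "play_rows", "kwargs": {"targets": [[304,-342,-10,0,0,2.328,1],[304,-342,-10,0,0,2.328,1],[304,-342,-10,0,0,2.328,1],[304,-342,-10,0,0,2.328,1],[304,-342,-10,0,0,2.328,1],[304,-342,-10,0,0,2.328,1],[304,-342,-10,0,0,2.328,1],[304,-342,-10,0,0,2.328,1]]}}

```text
time: 11.68
position: [0.5351, 0.0614, 0.1093]
ee_rot: [3.141, 0.001, 3.031]
ft_force: [0.7, 0.1, -0.4]
grip_width: 0.277
gripper_force: 15.0
```

```bash
python3 -c "
from h import *
row(jig(12,-79.5),.11,7.9)"
```

```text
row [-35.3, -116.4, -0.7] [0.0, 0.0, 1.322] t 11.68 pos [0.5351 0.0614 0.1093] F [ 0.7  0.1 -0.4] w 0.277
```

Call:
{"fn": "play_rows", "kwargs": {"targets": [[-35,-116,-1,0,0,1.322,1],[-35,-116,-1,0,0,1.322,1],[-35,-116,-1,0,0,1.322,1],[-35,-116,-1,0,0,1.322,1],[-35,-116,-1,0,0,1.322,1],[-35,-116,-1,0,0,1.322,1],[-35,-116,-1,0,0,1.322,1],[-35,-116,-1,0,0,1.322,1]]}}

```text
time: 12.35
position: [0.5577, -0.0559, 0.11]
ee_rot: [3.142, -0.0, 2.03]
ft_force: [-0.2, -0.3, -0.3]
grip_width: 0.279
gripper_force: 15.0
```

```bash
python3 -c "
from h import *
row(jig(12,-79.5),.05,7.9)"
```

```text
row [-1.8, -1.4, 60.0] [-0.0, -0.0, 0.321] t 12.35 pos [ 0.5577 -0.0559  0.11  ] F [-0.2 -0.3 -0.3] w 0.279
```

Call:
{"fn": "play_rows", "kwargs": {"targets": [[-1,-1,0,0,0,0.321,1],[-1,-1,0,0,0,0.321,1],[-1,-1,30,0,0,0.321,1],[-1,-1,50,0,0,0.321,1],[-1,-1,60,0,0,0.321,1],[-1,-1,60,0,0,0.321,1],[-1,-1,60,0,0,0.321,1],[-1,-1,60,0,0,0.321,1]]}}

```text
time: 13.02
position: [0.5584, -0.0572, 0.051]
ee_rot: [3.14, 0.001, 1.716]
ft_force: [-0.4, -0.1, 0.4]
grip_width: 0.281
gripper_force: 15.0
```

```bash
python3 - <<'E'
from h import *
row(jig(12,-79.5),.05,7.9)
c,s=np.cos(TH),np.sin(TH);ims=[]
for n in("side","top"):
    f=eyes.grab_frame(n);np.savez(n+"2.npz",**f)
    W=cloud(f);D=W[...,:2]-JC
    J=np.stack([c*D[...,0]+s*D[...,1],-s*D[...,0]+c*D[...,1]],-1)*1000
    h=W[...,2]*1000
    m=(abs(J[...,0]-13)<22)&(J[...,1]>-160)&(J[...,1]<20)&(h>28)&(h<50)
    if m.sum()>20:
        P=J[m];print(n,m.sum(),"z",np.percentile(h[m],[5,50,95]).round(1),"y",P[:,1].min(),P[:,1].max(),"x",P[:,0].min(),P[:,0].max())
        for y in range(-150,15,20):
            q=P[(P[:,1]>y)&(P[:,1]<y+20)]
            if len(q)>3:print(y,len(q),np.round([q[:,0].min(),q[:,0].max(),q[:,0].mean()],1))
    p=proj(f,[[*jig(5,-60),.03]])[0].astype(int)
    ims.append(cv2.resize(f["img"][p[1]-50:p[1]+50,p[0]-50:p[0]+50,::-1],(400,400),interpolation=cv2.INTER_CUBIC))
cv2.imwrite("pics/p1.png",np.hstack(ims))
E
```

```text
row [-0.7, -1.2, 1.0] [0.002, 0.001, 0.007] t 13.02 pos [ 0.5584 -0.0572  0.051 ] F [-0.4 -0.1  0.4] w 0.281
side 279 z [31.8 38.  44.1] y -145.36237911929928 1.0178207440187437 x -7.721040578633746 34.89086734888326
-150 53 [-6.4 26.9  9.8]
-130 57 [-6.7 25.8  8. ]
-110 49 [-5.9 27.2  8.1]
-90 59 [-7.7 34.9 16.3]
-70 9 [-3.7 24.2 16.6]
-50 15 [-2.9  7.1  1. ]
-30 30 [-1.2 18.9  6.8]
-10 7 [10.6 20.1 15.2]
top 63 z [36.8 39.7 43. ] y -138.30819660369957 6.565485350212118 x -2.1996617938192866 24.657360670102825
-150 4 [-2.2  1.7 -0.2]
-50 37 [ 0.9 24.7 11.7]
-10 19 [ 4.9 20.5 13.5]
```

View pics/p1.png

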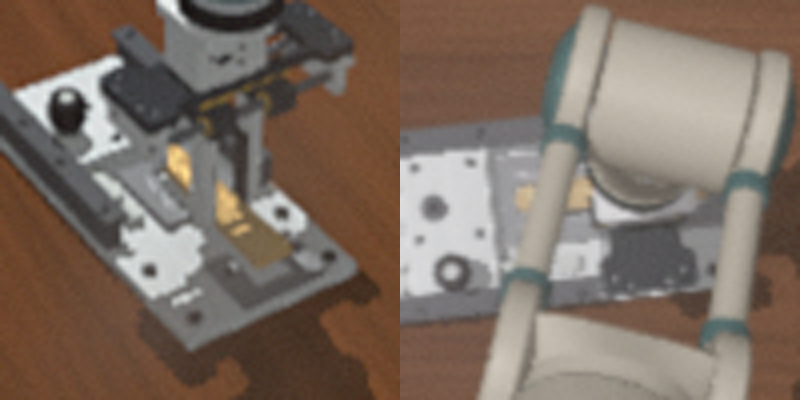

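The crops show the held guard above the nest, narrow end to the plate, with its wide end at (265,250) above the end block. A finer relative check in the top view follows.

```bash
python3 - <<'E'
from h import *
c,s=np.cos(TH),np.sin(TH)
xs=np.arange(60,-40,-.25);ys=np.arange(40,-170,-.25);Y,X=np.meshgrid(ys,xs)
def rect(n,z):
    f=dict(np.load(n));P=np.stack([JC[0]+(c*X-s*Y)/1000,JC[1]+(s*X+c*Y)/1000,np.full_like(X,z)],-1).reshape(-1,3)
    uv=proj(f,P).reshape(*X.shape,2).astype(np.float32)
    return cv2.remap(f["img"],uv[...,0],uv[...,1],cv2.INTER_LINEAR).astype(float)
for n,z in(("top2.npz",.041),("side2.npz",.041)):
    a=rect(n,z);sat=a[...,0]-a[...,2]
    m=(sat>0.5*np.percentile(sat,99.)).astype(np.uint8)
    print(n,"thr",.5*np.percentile(sat,99.))
    m=m*((X>-15)&(X<40)&(Y>-160)&(Y<20))
    for y in (2,-3,-8,-13,-18,-23,-28,-35,-100,-110,-120,-130,-138):
        r=X[(m>0)&(abs(Y-y)<1)]
        if len(r)>20:print(y,np.percentile(r,[2,98]).round(1),round(np.percentile(r,[2,98]).mean(),1),end="; ")
    cc=(m>0)&(abs(X-13)<4);print("\n y ext",Y[cc].min(),Y[cc].max())
E
```

```text
top2.npz thr 26.0
2 [ 3.9 22.2] 13.1; -3 [ 4.8 23.2] 14.0; -8 [13.4 22.5] 17.9; -35 [ 1.2 17.5] 9.4; -138 [-1.5  3.2] 0.9; 
 y ext -53.75 8.0
side2.npz thr 50.5
-3 [11.5 19.8] 15.6; -8 [ 8.  20.2] 14.1; -13 [ 4.8 20. ] 12.4; -18 [ 1.2 19.6] 10.4; -23 [-1.8 17.5] 7.9; -28 [-2.5 14.8] 6.1; -35 [-2.8 11.2] 4.2; -100 [-3.2 14.9] 5.8; -110 [-4.  13.8] 4.9; 
 y ext -116.5 -0.75
```

Call:
{"fn": "play_rows", "kwargs": {"targets": [[-2.5,0,2,0,0,0,1],[-2.5,0,5,0,0,0,1],[-2.5,0,8,0,0,0,1],[-2.5,0,10,0,0,0,1],[-2.5,0,12,0,0,0,1],[-2.5,0,13,0,0,0,1],[-2.5,0,14,0,0,0,1],[-2.5,0,14,0,0,0,1]]}}

```text
time: 13.78
position: [0.558, -0.0595, 0.0372]
ee_rot: [3.141, 0.0, 1.716]
ft_force: [-1.3, 0.1, 8.9]
grip_width: 0.28
gripper_force: 15.3
```

Call:
{"fn": "play_rows", "kwargs": {"targets": [[-0.7,0,0,0,0,0,1],[-1.3,0,0,0,0,0,1],[-2,0,0,0,0,0,1],[-2,0,0,0,0,0,1],[-2,0.7,0,0,0,0,1],[-2,1.3,0,0,0,0,1],[-2,2,0,0,0,0,1],[-2,2,0,0,0,0,1]]}}

```text
time: 14.45
position: [0.5582, -0.0597, 0.037]
ee_rot: [-3.138, -0.003, 1.715]
ft_force: [-5.0, 3.9, 11.7]
grip_width: 0.285
gripper_force: 15.5
```

```bash
python3 - <<'E'
from h import *
s=sense();print(s["wrist_torque"],s["ft_force"])
f=eyes.grab_frame("side");np.savez("side3.npz",**f)
p=proj(f,[[*jig(8,-70),.02]])[0].astype(int)
cv2.imwrite("pics/p2.png",cv2.resize(f["img"][p[1]-38:p[1]+37,p[0]-50:p[0]+50,::-1],(800,600),interpolation=cv2.INTER_CUBIC))
E
```

```text
[0.56421225 1.14360752 0.027331  ] [-4.98622342  3.86726726 11.68255547]
```

View pics/p2.png

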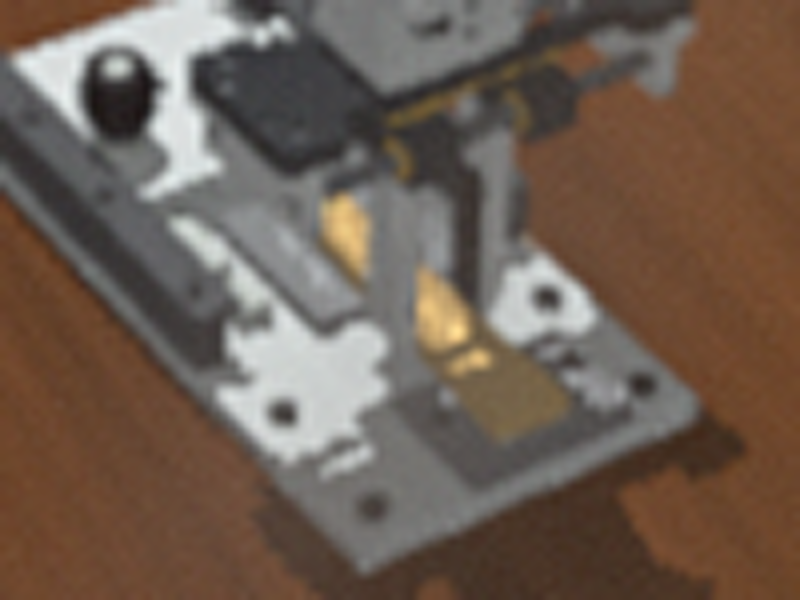

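The crop shows the wide end at (500–570, 410–440), resting on the end block. It looks a few mm too far to +y and has not dropped in yet. I measure it relative to the pocket in this same camera.

```bash
python3 - <<'E'
from h import *
c,s=np.cos(TH),np.sin(TH)
xs=np.arange(60,-40,-.25);ys=np.arange(40,-170,-.25);Y,X=np.meshgrid(ys,xs)
def rect(n,z):
    f=dict(np.load(n));P=np.stack([JC[0]+(c*X-s*Y)/1000,JC[1]+(s*X+c*Y)/1000,np.full_like(X,z)],-1).reshape(-1,3)
    uv=proj(f,P).reshape(*X.shape,2).astype(np.float32)
    return cv2.remap(f["img"],uv[...,0],uv[...,1],cv2.INTER_LINEAR).astype(float)
def edges(v,ax):
    d=np.gradient(np.convolve(v,np.ones(7)/7,'same'));d[:8]=d[-8:]=0;o=[]
    for i in np.argsort(-abs(d)):
        if all(abs(i-j)>16 for j in o):o.append(i)
        if len(o)==5:break
    return sorted((round(float(ax[i]),1),round(float(d[i]),1)) for i in o)
g=rect("side1.npz",.018).mean(2)
print("pocket y",edges(g[(xs>8)&(xs<16)].mean(0),ys))
print("block2 x",edges(g[:,(ys<-112)&(ys>-132)].mean(1),xs))
print("block1 x",edges(g[:,(ys<-25)&(ys>-50)].mean(1),xs))
for z in(.018,.028):
    a=rect("side3.npz",z);sat=a[...,0]-a[...,2]
    print("guard z",z,"y end",edges(sat[(xs>8)&(xs<16)].mean(0),ys),"x wide",edges(sat[:,(ys<-122)&(ys>-134)].mean(1),xs),"x tip",edges(sat[:,(ys<-15)&(ys>-25)].mean(1),xs))
A=np.concatenate([cv2.resize(rect("side1.npz",.018),(700,333)),cv2.resize(rect("side3.npz",.018),(700,260))])
cv2.imwrite("pics/p3.png",A[...,::-1].astype(np.uint8))
E
```

```text
pocket y [(-147.8, -2.2), (-6.0, 2.2), (-1.8, 3.9), (6.0, -1.7), (38.0, -1.8)]
block2 x [(-28.2, 3.9), (-3.5, -2.2), (24.0, 4.2), (31.2, -1.9), (49.2, -2.9)]
block1 x [(-37.8, -2.0), (-28.5, 4.3), (-22.2, -1.6), (0.2, -2.3), (20.5, 4.1)]
guard z 0.018 y end [(-109.0, -2.0), (-100.5, 2.0), (-93.8, -2.4), (-67.8, 2.2), (-34.0, -2.0)] x wide [(-8.5, -0.5), (-4.2, -1.5), (27.8, 0.4), (32.0, 1.6), (36.2, 0.7)] x tip [(-1.0, -1.3), (3.2, -2.3), (7.5, -1.9), (18.8, 1.9), (23.0, 2.6)]
guard z 0.028 y end [(-102.2, -2.2), (-71.0, 2.1), (-37.0, -1.8), (-11.5, 1.7), (-7.2, 2.5)] x wide [(-10.2, -1.7), (-6.0, -0.4), (21.0, 0.5), (25.2, 1.6), (29.5, 0.5)] x tip [(2.0, -3.0), (6.2, -1.6), (15.0, 1.3), (19.2, 3.4), (23.5, 1.4)]
```

View pics/p3.png

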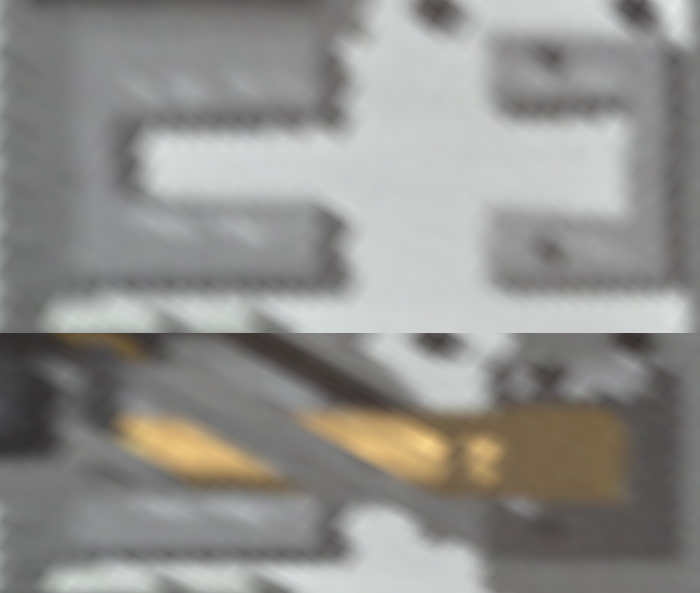

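Compared with the pocket at the same height, the wide end sits about 2 mm too far to -x (taper yaw in the grip, about 0.02 rad) and about 1 mm too far to -y. I lift slightly, correct and lower.

Call:
{"fn": "play_rows", "kwargs": {"targets": [[0,0,-4,0,0,0,1],[3,-0.7,-4,0,0,-0.02,1],[3,-0.7,-4,0,0,-0.02,1],[3,-0.7,-2,0,0,-0.02,1],[3,-0.7,0,0,0,-0.02,1],[3,-0.7,1,0,0,-0.02,1],[3,-0.7,2,0,0,-0.02,1],[3,-0.7,2,0,0,-0.02,1]]}}

```text
time: 15.17
position: [0.56, -0.0583, 0.034]
ee_rot: [3.14, 0.0, 1.735]
ft_force: [2.3, 0.6, 1.2]
grip_width: 0.282
gripper_force: 15.0
```

It dropped in. I press gently to the floor.

Call:
{"fn": "play_rows", "kwargs": {"targets": [[0,0,0.7,0,0,0,1],[0,0,1.4,0,0,0,1],[0,0,2,0,0,0,1],[0,0,2.5,0,0,0,1],[0,0,3,0,0,0,1],[0,0,3,0,0,0,1],[0,0,3,0,0,0,1],[0,0,3,0,0,0,1]]}}

```text
time: 15.83
position: [0.5598, -0.0582, 0.0322]
ee_rot: [3.139, 0.0, 1.736]
ft_force: [0.5, 1.5, 8.4]
grip_width: 0.284
gripper_force: 15.0
```

Call:
{"fn": "play_rows", "kwargs": {"targets": [[0,0,-2,0,0,0,1],[0,0,-2,0,0,0,0.4],[0,0,-2,0,0,0,0.4],[0,0,-2,0,0,0,0.4],[0,0,-2,0,0,0,0.4],[0,0,-20,0,0,0,0.4],[0,0,-50,0,0,0,0.4],[0,0,-80,0,0,0,0.4]]}}

```text
time: 16.5
position: [0.5574, -0.0581, 0.1104]
ee_rot: [-3.137, -0.002, 1.736]
ft_force: [1.0, -0.1, 0.0]
grip_width: 0.605
gripper_force: 0.0
```

Call:
{"fn": "play_rows", "kwargs": {"targets": [[0,0,-40,0,0,0,0.4],[0,0,-80,0,0,0,0.4],[-40,0,-100,0,0,0,0.4],[-80,0,-100,0,0,0,0.4],[-120,0,-100,0,0,0,0.4],[-160,0,-100,0,0,0,0.4],[-200,0,-100,0,0,0,0.4],[-200,0,-100,0,0,0,0.4]]}}

```text
time: 17.17
position: [0.5923, -0.2634, 0.2097]
ee_rot: [-3.141, 0.005, 1.73]
ft_force: [0.8, 0.6, 0.5]
grip_width: 0.597
gripper_force: 0.0
```

```bash
python3 - <<'E'
from h import *
c,s=np.cos(TH),np.sin(TH);ims=[]
for n in("side","top"):
    f=eyes.grab_frame(n);np.savez(n+"4.npz",**f)
    W=cloud(f);D=W[...,:2]-JC
    J=np.stack([c*D[...,0]+s*D[...,1],-s*D[...,0]+c*D[...,1]],-1)*1000;h=W[...,2]*1000
    for y in(-135,-115,-90,-70,-45,-25,-5):
        m=(abs(J[...,0]-13)<7)&(abs(J[...,1]-y)<8);print(y,m.sum(),round(np.nanmedian(h[m]),1),end=" | ")
    k=jig(-42,62);m=(np.hypot(W[...,0]-k[0],W[...,1]-k[1])<.04)&(W[...,2]>.05)
    print("knob",m.sum(),np.nanmax(h[m]) if m.any() else 0, W[m].mean(0))
    p=proj(f,[[*jig(5,-30),.02]])[0].astype(int)
    ims.append(cv2.resize(f["img"][p[1]-60:p[1]+60,p[0]-60:p[0]+60,::-1],(400,400),interpolation=cv2.INTER_CUBIC))
cv2.imwrite("pics/p4.png",np.hstack(ims))
E
```

```text
-135 18 21.0 | -115 16 20.3 | -90 17 20.4 | -70 15 20.3 | -45 16 20.9 | -25 15 20.6 | -5 15 21.0 | knob 83 75.25441996420912 [0.48224405 0.06696295 0.06413667]
-135 23 21.6 | -115 24 21.0 | -90 21 22.6 | -70 19 21.7 | -45 21 22.4 | -25 24 21.6 | -5 23 22.5 | knob 71 75.72331620292717 [0.48615517 0.07674429 0.0713967 ]
```

View pics/p4.png

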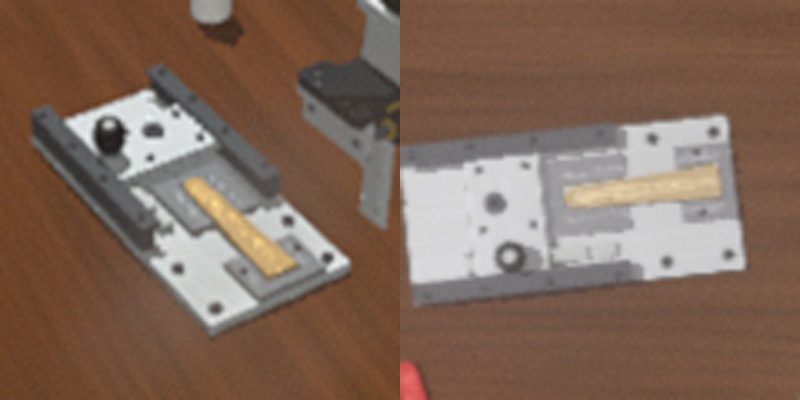

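The crops show the guard lying in the pocket, (185,185) to (285,270) in the side view. Its top is level at about 22 mm along its whole length, with the narrow end to the plate. The knob is still down in the load hole, so I hand in.

```bash
python3 -c "
from cell import ctrl
print(ctrl.finish_job())"
```

```text
the job is handed in; nothing more can be done
None
```

The job is handed in at about 17 s of the 61 s allowed: the drill plate is latched open at about 77 mm, and the fan guard lies fully home in the nest, narrow round end to the plate. The judge's verdict was not shown.

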